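Change over the inlay-wax warmer

ROBOT

A 7-joint arm with a two-finger parallel gripper is mounted at the origin on the work surface. World frame = base frame: x ahead of the robot, y to its left, z up, the work surface at z = 0. Lengths are in mm, angles in rad, forces in N, time in s.
With the tool pointing down it reaches from about 400 to 875 mm from the base axis. Payload 4.4 kg.
Tool frame: the origin (TCP) lies on the centre line of the jaws, within the pads' length; the fingertips stand 25 mm ahead of it and the grasp point (between the pads) lies 6 mm ahead of it; x points along the fingers, y is the direction in which the jaws open and shut, and the axes are right-handed (so a half turn about x gives the same grasp; the last joint's range is limited). The gripper opens to 85 mm and grips with 20 to 120 N. Pads are 22 mm wide; open, the fingers measure 114 mm over their backs; the gripper's body (76 mm by 85 mm) begins 54 mm behind the grasp point. The pads swing forward as they close: fully open they stand 13 mm farther back than shut.
Start: joints at [1.256, 0.628, 0.038, 1.517, -0.027, 0.996, -0.02], TCP at [160.084, -629.993, 231.013] pointing down, gripper open.
Joint ranges: [-3.06, 3.06], [-0.37, 2.12], [-1.25, 1.32], [0.18, 2.47], [-1.1, 4.24], [0.23, 1.98], [-2.94, 2.94]. Speed limits (rad/s): [2.57, 2.57, 3.14, 3.14, 3.14, 3.14, 3.14].

INTERFACE

Orientations are given as [roll, pitch, yaw] about the fixed x, y, z axes, in that order (R = Rz(yaw) Ry(pitch) Rx(roll)).
In Python, from cell import * gives the robot as it stands. The module is installed in compiled form; this text tells all that it offers.
- The arm moves only by the tool jog_arm, never from a script. Its argument "series" is a list of rows, each a list of 3 entries, a list of its own where there are three numbers: the turn, a rotation vector about the tool's x, y, z in degrees, then the shift along the tool's x, y, z in mm, then the gripper's target within -1 to 1 (shut at 1, half-way at 0, fully open at -1). In form: [[[rx, ry, rz], [dx, dy, dz], hand], ...]. A call has 1 to 8 rows; each row shifts and turns the commanded pose from where the row before left it, along the tool's axes as they then stand; what a row does not reach is not made up. A row lasts 1/8 s, in which the tool goes at most 62.5 mm and 10.7 degrees, less where a joint would pass 70% of its speed; a pose out of reach is approached as far as the arm can. A call is refused whole if a number of a shift passes 62.5 or a number of a turn 10.7, either way. A call with a gripper value outside its range is refused whole. The fingers move at their own pace and stop on an object; the grip force is fixed at half the most. Time passes only in rows, so rows that do not move let the fingers close. It gives the time, the measured TCP pose, the force and the opening at its end, in the units of the state.
- read_state(): the state, without advancing time (a new reading comes with each control period).
- get_image(name): name is "scene" or "top" or "wrist"; returns a dict with "img" (384x512x3 uint8, red, green, blue), "range_z" (384x512 float32, mm along the optical axis (not along the pixel's ray), 0 where there is no reading), "fovy" (degrees; the focal length in pixels is half the picture's height over the tangent of half this angle, whatever the lens; pixels are square), "cx", "cy" (the principal point, pixels), "cam_to_world" (4x4, takes a point from camera to world coordinates). Camera axes: x right, y up, looking along -z (the intrinsics and any distortion apply to the point x, -y, -z); pixel columns grow to the right and rows downward; lengths in mm; the calibration is good to about 2 mm. A picture is of the moment at which its call begins.
- finish_job(): hands the job in, once; it reports no verdict.
The state is a dict: "clock": time; "qpos": joint angles; "qd": joint speeds; "tau": joint torques, N m; "eef_pos": TCP position; "tool_rot": TCP orientation; "force": force on the tool from outside, world axes, zero at the start; "torque": the same for the moment, N m; "width": finger opening in mm.
Only numpy, scipy, OpenCV 4.12 (cv2) and the standard library are available. Lean on these libraries where they do the work, as an engineer would, in place of code of your own. Each camera call takes 0.05 s, during which the arm holds its last target. There are 200 camera calls.

TASK

Change over the inlay-wax warmer: pull out the spent, grey-lidded pots and stand them upright in the wooden tray, and with the heaters still off work every fresh pot on the bench down into the well of its own colour until it stands on the bottom. Then switch on the heaters of just the wells with fresh pots, using the toggles of the same colours: a heater must never come on without a fresh pot in its well, the black lamp and fan switches stay on, and the carving tools and the little chair stay where they are.

Things in the scene. Friction and masses are not known exactly. Their poses are not given: they have to be found in the camera images.
- warmer: fixed warmer, 200 (x) by 400 mm (y); origin: centre of its underside, -x front, y left, z up. Rear block, x -20 to 100 mm, 60 high: wells at x 40, 95 mm apart, left to right red, yellow, green, blue. Front ledge, 45 high: six toggles at x -70 mm, y 80, 48, 16, -16, -48, -80 mm: black (lamp), red, yellow, green, blue, black (fan); levers 42 mm from pivot (47 mm up) to tip, 12 mm thick
- well_red (a point): centre of the mouth of the well with the red ring, level with the block's top; axes as the warmer's. Well 68 mm wide, 46 mm deep, flat floor. Three sprung rubber grips, 14 mm below the mouth, hold the pot snugly: by its weight alone it stops 23 to 30 mm in; straight pushing takes 30 to 40 N, but twisted to and fro (about 0.4 rad each way) it goes down under far less
- well_yellow (a point): centre of the mouth of the well with the yellow ring, level with the block's top; axes as the warmer's. Well 68 mm wide, 46 mm deep, flat floor. Three sprung rubber grips, 14 mm below the mouth, hold the pot snugly: by its weight alone it stops 23 to 30 mm in; straight pushing takes 30 to 40 N, but twisted to and fro (about 0.4 rad each way) it goes down under far less
- well_green (a point): centre of the mouth of the well with the green ring, level with the block's top; axes as the warmer's. Well 68 mm wide, 46 mm deep, flat floor. Three sprung rubber grips, 14 mm below the mouth, hold the pot snugly: by its weight alone it stops 23 to 30 mm in; straight pushing takes 30 to 40 N, but twisted to and fro (about 0.4 rad each way) it goes down under far less
- well_blue (a point): centre of the mouth of the well with the blue ring, level with the block's top; axes as the warmer's. Well 68 mm wide, 46 mm deep, flat floor. Three sprung rubber grips, 14 mm below the mouth, hold the pot snugly: by its weight alone it stops 23 to 30 mm in; straight pushing takes 30 to 40 N, but twisted to and fro (about 0.4 rad each way) it goes down under far less
- pot_red: loose closed wax pot, 62 mm in diameter, 100 mm tall, 0.3 to 0.6 kg: steel, bottom-heavy, flat foot 53 mm across widening to 57 mm at 6 mm up, full width at 20 mm; top 39 mm a fixed knurled red lid, also 62 mm. Origin: centre of its underside, z up its axis; yaw does not matter. Fully home its underside is 46 mm below the well's mouth and 54 mm of it show. May be absent (None)
- pot_yellow: loose closed wax pot, 62 mm in diameter, 100 mm tall, 0.3 to 0.6 kg: steel, bottom-heavy, flat foot 53 mm across widening to 57 mm at 6 mm up, full width at 20 mm; top 39 mm a fixed knurled yellow lid, also 62 mm. Origin: centre of its underside, z up its axis; yaw does not matter. Fully home its underside is 46 mm below the well's mouth and 54 mm of it show. May be absent (None)
- pot_green: loose closed wax pot, 62 mm in diameter, 100 mm tall, 0.3 to 0.6 kg: steel, bottom-heavy, flat foot 53 mm across widening to 57 mm at 6 mm up, full width at 20 mm; top 39 mm a fixed knurled green lid, also 62 mm. Origin: centre of its underside, z up its axis; yaw does not matter. Fully home its underside is 46 mm below the well's mouth and 54 mm of it show. May be absent (None)
- pot_blue: loose closed wax pot, 62 mm in diameter, 100 mm tall, 0.3 to 0.6 kg: steel, bottom-heavy, flat foot 53 mm across widening to 57 mm at 6 mm up, full width at 20 mm; top 39 mm a fixed knurled blue lid, also 62 mm. Origin: centre of its underside, z up its axis; yaw does not matter. Fully home its underside is 46 mm below the well's mouth and 54 mm of it show. May be absent (None)
- sw_red (a joint): toggle switch with red sleeve, the heater of the red well, in rad: 0 = off, leaning to the warmer's front (-x, towards the robot); 0.7 = on, leaning back (+x). Stiff action: moves under about 2 N at the tip, stays where it is left, has firm end stops; throw it fully over
- sw_yellow (a joint): toggle switch with yellow sleeve, the heater of the yellow well, in rad: 0 = off, leaning to the warmer's front (-x, towards the robot); 0.7 = on, leaning back (+x). Stiff action: moves under about 2 N at the tip, stays where it is left, has firm end stops; throw it fully over
- sw_green (a joint): toggle switch with green sleeve, the heater of the green well, in rad: 0 = off, leaning to the warmer's front (-x, towards the robot); 0.7 = on, leaning back (+x). Stiff action: moves under about 2 N at the tip, stays where it is left, has firm end stops; throw it fully over
- sw_blue (a joint): toggle switch with blue sleeve, the heater of the blue well, in rad: 0 = off, leaning to the warmer's front (-x, towards the robot); 0.7 = on, leaning back (+x). Stiff action: moves under about 2 N at the tip, stays where it is left, has firm end stops; throw it fully over
- sw_lamp (a joint): toggle switch with black sleeve, leftmost of the row, bench lamp; it is on: 0 = off, leaning to the warmer's front (-x, towards the robot); 0.7 = on, leaning back (+x). Stiff action: moves under about 2 N at the tip, stays where it is left, has firm end stops; throw it fully over
- sw_fan (a joint): toggle switch with black sleeve, rightmost of the row, fume fan; it is on: 0 = off, leaning to the warmer's front (-x, towards the robot); 0.7 = on, leaning back (+x). Stiff action: moves under about 2 N at the tip, stays where it is left, has firm end stops; throw it fully over
- spent_0: loose spent wax pot, empty, 0.25 kg, of the same shape and size as pot_red but with a dark grey lid; starts fully home in the red well, held by its grips: pulled straight up it needs 35 to 50 N, twisted to and fro it comes up easily. Origin: centre of its underside. May be absent (None)
- spent_1: loose spent wax pot, empty, 0.25 kg, of the same shape and size as pot_red but with a dark grey lid; starts fully home in the yellow well, held by its grips: pulled straight up it needs 35 to 50 N, twisted to and fro it comes up easily. Origin: centre of its underside. May be absent (None)
- spent_2: loose spent wax pot, empty, 0.25 kg, of the same shape and size as pot_red but with a dark grey lid; starts fully home in the green well, held by its grips: pulled straight up it needs 35 to 50 N, twisted to and fro it comes up easily. Origin: centre of its underside. May be absent (None)
- spent_3: loose spent wax pot, empty, 0.25 kg, of the same shape and size as pot_red but with a dark grey lid; starts fully home in the blue well, held by its grips: pulled straight up it needs 35 to 50 N, twisted to and fro it comes up easily. Origin: centre of its underside. May be absent (None)
- tray: fixed wooden tray on the bench, 240 (its x) by 150 mm (its y), rim 22 mm high, walls 7 mm thick, floor 7 mm high; origin: centre of its underside, z up. Two pots stand in it side by side along x
- mallet: carver's wooden mallet lying behind the warmer, head 100 mm by 62 mm, handle 195 mm; origin under the head, handle along its -x; bystander
- gouge: carving gouge with yellow handle lying on the bench, 235 mm; origin under the ferrule, blade along +x; bystander
- chisel: carving chisel with wooden handle lying on the bench, 235 mm; origin under the ferrule, blade along +x; bystander
- little_chair: small pale wooden chair standing right of the warmer, 75 mm square, 140 mm tall; origin under its seat's centre; bystander

How it is judged:
By the outcome, as a careful person would: the job done as asked, in the order asked, and still so for the second after the job is handed in, with the robot touching nothing.
Of pot_red, pot_yellow, pot_green, pot_blue only 2 to 3 are there at a start; the rules pass over those that are not, and their reading is None.
Of spent_0, spent_1, spent_2, spent_3 only 1 to 2 are there at a start; the rules pass over those that are not, and their reading is None.
At some moment in a run one of pot_red, pot_yellow, pot_green, pot_blue may be knocked a few centimetres aside while the robot is not near it.
Once in a run the grip may slacken for a moment while it holds something.
It also fails if it takes over 210 s, if anything falls off the work surface, if the arm or the gripper's body presses on something with over 40 N, if the wrist force passes 120 N, or if a joint passes its speed limit or range.

## Working session

There is one attempt and no reset: what is moved stays moved. The work goes in short steps, Python scripts to look and compute and a tool call to move; the robot and the scene stay as the last step left them, time stands still between calls to the robot, and variables do not carry over. Pictures are saved under pics/ and viewed, about 12 in all and at most 16, crops included, and the job is handed in when it is done.

Besides the shell and the picture viewer there is one more tool, called after "Emit:" as name(argument=value, ...), one argument or row to a line, values as JSON. jog_arm: Moves the arm, as the interface text tells. Its arguments: {"type":"object","properties":{"series":{"type":"array"}},"required":["series"]}

```bash
mkdir -p pics
cat > h.py <<'E'
from cell import *
import numpy as np, cv2
def cap(name,fn=None):
    d=get_image(name)
    if fn: cv2.imwrite('pics/'+fn,d['img'][:,:,::-1])
    np.savez('%s.npz'%name,**d)
    return d
def cloud(d):
    z=d['range_z'].astype(float);h,w=z.shape
    f=h/2/np.tan(np.radians(float(d['fovy']))/2)
    u,v=np.meshgrid(np.arange(w),np.arange(h))
    P=np.stack([(u-d['cx'])/f*z,-(v-d['cy'])/f*z,-z,np.ones_like(z)],-1)
    W=P@np.array(d['cam_to_world']).T
    W=W[...,:3]; W[z==0]=np.nan
    return W
E
python3 - <<'E'
from h import *
print(read_state())
for n in('scene','top'):
    d=cap(n,n+'0.png');print(n,d['fovy'],d['cx'],d['cy'],d.keys());print(np.round(d['cam_to_world'],3))
    
a=[cv2.imread('pics/%s0.png'%n) for n in('scene','top')]
for n,x in zip(('scene','top'),a): cv2.imwrite('pics/%s0b.png'%n,cv2.resize(x,(800,600),interpolation=cv2.INTER_CUBIC))
E
```

```text
{'clock': 0.0, 'qpos': array([ 1.25621076,  0.62935804,  0.03848204,  1.51839456, -0.02701578,
        0.99630036, -0.02002162]), 'qd': array([ 1.01091046e-03, -1.31657459e-04, -5.50190667e-04, -2.30911661e-03,
        8.88588213e-04,  1.99996696e-03,  1.37306612e-05]), 'tau': array([ 4.69929109e-04, -5.63398576e+01,  1.22669064e+00, -1.93443096e+01,
        1.11349707e-02,  1.07068048e-02,  1.25621216e-05]), 'eef_pos': array([ 159.89840284, -629.363115  ,  230.07361363]), 'tool_rot': array([-1.5516038 ,  1.56885517,  1.83871118]), 'force': array([ 0.38802689,  0.29689784, -0.09708895]), 'torque': array([-0.01091982,  0.01287427, -0.00568337]), 'width': 85.43491852177554}
scene 47.01157844157077 250.85165698696815 184.80778470671595 dict_keys(['img', 'range_z', 'fovy', 'cx', 'cy', 'cam_to_world'])
[[ 8.100000e-01 -4.920000e-01  3.200000e-01  1.056711e+03]
 [ 5.870000e-01  6.640000e-01 -4.640000e-01 -5.990520e+02]
 [ 1.600000e-02  5.640000e-01  8.260000e-01  1.196655e+03]
 [ 0.000000e+00  0.000000e+00  0.000000e+00  1.000000e+00]]
top 50.85987174383966 246.8545123171018 191.66078767388882 dict_keys(['img', 'range_z', 'fovy', 'cx', 'cy', 'cam_to_world'])
[[ 1.200000e-02  9.910000e-01 -1.310000e-01  4.581800e+02]
 [-1.000000e+00  1.200000e-02  1.000000e-03  3.303500e+01]
 [ 3.000000e-03  1.310000e-01  9.910000e-01  1.235327e+03]
 [ 0.000000e+00  0.000000e+00  0.000000e+00  1.000000e+00]]
```

View pics/top0b.png

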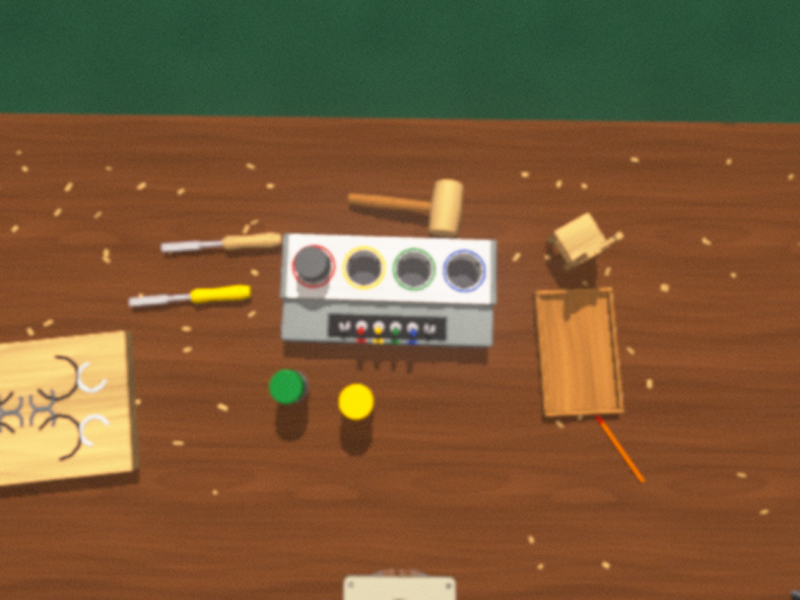

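View pics/scene0b.png

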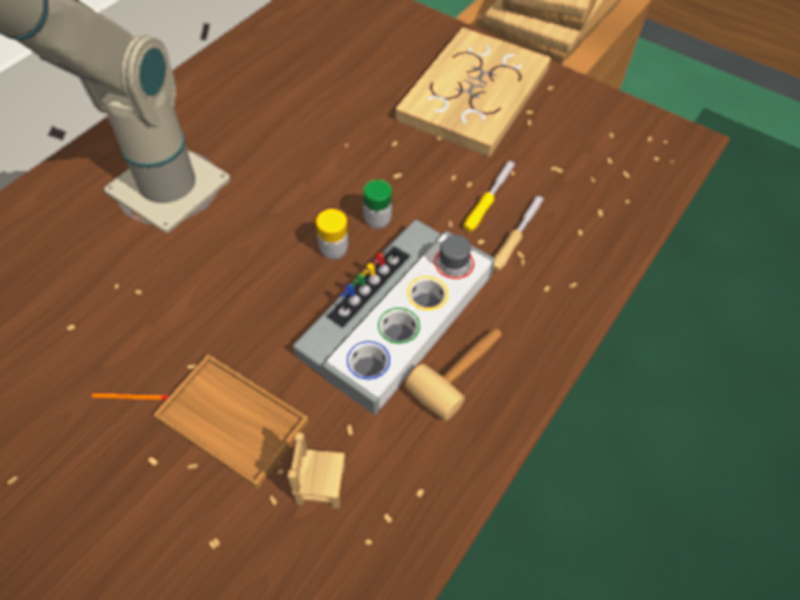

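The top view shows a grey pot in the red well (312,265), a green pot (287,387), a yellow pot (356,402), an empty tray (580,353), the chair at (582,240), and the tools left of and behind the warmer. The blue and red fresh pots are absent.

Run:
```python
from h import *
for n in('top','scene'):
    d=dict(np.load(n+'.npz'));W=cloud(d);im=d['img']
    hsv=cv2.cvtColor(im,cv2.COLOR_RGB2HSV);H,S,V=[hsv[...,i].astype(int) for i in range(3)]
    x,y,z=W[...,0],W[...,1],W[...,2]
    print(n,'table z',np.nanmedian(z[(x>350)&(x<420)&(y<0)&(y>-100)]))
    m=(abs(z-60)<6)&(S<50)&(V>150)&(x>400)&(x<800)&(abs(y)<330)
    r=cv2.minAreaRect(np.float32(W[m][:,:2]));print('block',r,np.median(z[m]),m.sum())
    for nm,lo,hi in(('green',50,85),('yellow',20,35)):
        mm=(H>lo)&(H<hi)&(S>120)&(z>92)&(z<110)&(x>300)&(x<560)
        p=W[mm];print(nm,len(p),cv2.minEnclosingCircle(np.float32(p[:,:2])),p.mean(0))
    mm=(z>105)&(z<122)&(x>500)&(x<780)&(y>0)&(y<260)
    p=W[mm];print('spent',len(p),cv2.minEnclosingCircle(np.float32(p[:,:2])) if len(p) else 0,p.mean(0))
    mm=(z>15)&(z<29)&(x>300)&(x<620)&(y<-180)&(y>-450)
    p=W[mm];print('tray rim',len(p),cv2.minAreaRect(np.float32(p[:,:2])),np.median(p[:,2]))
    # rings
    for nm,lo,hi in(('red',0,8),('yellow',20,35),('green',45,85),('blue',100,130)):
        mm=(H>=lo)&(H<hi)&(S>80)&(abs(z-60)<6)&(x>560)&(x<720)&(abs(y)<260)
        p=W[mm]
        if len(p)>9: print('ring',nm,len(p),cv2.fitEllipse(np.float32(p[:,:2])))
```

```text
top table z -0.05577496403464011
block ((647.725341796875, 29.632781982421875), (403.19720458984375, 173.30877685546875), 88.81256866455078) 59.81547494198844 3182
green 359 ((450.34075927734375, 208.20533752441406), 29.6690673828125) [450.160888   208.19287406  99.75512537]
yellow 394 ((442.66790771484375, 145.66102600097656), 94.29912567138672) [425.86240805  86.46835047  99.73265541]
spent 372 ((674.4562377929688, 170.30587768554688), 31.114683151245117) [673.42098207 170.1529328  114.24373317]
tray rim 495 ((513.5087280273438, -339.0354919433594), (217.9708251953125, 151.29794311523438), 3.1092162132263184) 20.85668840423932
ring red 118 ((676.6524047851562, 170.72894287109375), (76.84923553466797, 78.51258850097656), 114.16912841796875)
ring yellow 188 ((674.3851928710938, 75.32366943359375), (76.40518188476562, 77.42052459716797), 108.41858673095703)
scene table z 0.4151806297136318
block ((591.502197265625, 29.041122436523438), (404.1786193847656, 290.8232116699219), 88.98043823242188) 60.22690428792612 2482
green 194 ((455.670166015625, 205.63385009765625), 29.5057430267334) [456.15830962 203.77663965  99.70765008]
yellow 246 ((427.9386901855469, 130.69773864746094), 80.34563446044922) [429.27580333  82.23634794  99.3227411 ]
spent 268 ((677.0755004882812, 168.08993530273438), 32.16624450683594) [677.75680229 164.52948503 114.03897042]
tray rim 528 ((514.28466796875, -341.92156982421875), (218.05113220214844, 150.8097381591797), 3.2239129543304443) 21.516317051594
ring red 76 ((659.8128051757812, 141.6873016357422), (54.85453796386719, 189.80966186523438), 125.8691635131836)
ring yellow 129 ((670.0731201171875, 71.15680694580078), (71.80807495117188, 118.37307739257812), 104.31948852539062)
ring blue 33 ((552.3453369140625, -85.93072509765625), (129.9405975341797, 327.5877685546875), 75.961669921875)
```

```bash
cat >> h.py <<'E'
from scipy.spatial.transform import Rotation as R
def tool():
    s=read_state();return s,R.from_euler('xyz',s['tool_rot']).as_matrix()
def go(*pts):
    """pts: (x,y,z,yaw deg of tool y axis, mod 180): turn about tool x/y/z and shifts for each in sequence"""
    s,M=tool();p=s['eef_pos'];print('clk %.2f'%s['clock'],'pos',p.round(1),'y ax',M[:,1].round(3),'x ax',M[:,0].round(3),'w %.1f'%s['width'],'F',s['force'].round(1),'q',s['qpos'].round(2))
    for t in pts:
        a=np.radians(t[3]); y=np.array([np.cos(a),np.sin(a),0]); 
        if y@M[:,1]<0 and not (len(t)>4): y=-y
        x=np.array([0,0,-1.]); N=np.stack([x,y,np.cross(x,y)],1)
        rv=np.degrees(R.from_matrix(M.T@N).as_rotvec())
        d=np.array(t[:3])-p
        print(t,'turn',rv.round(1),'shift(old axes)',(M.T@d).round(1),'shift(new axes)',(N.T@d).round(1))
        p=np.array(t[:3]);M=N
E
python3 - <<'E'
from h import *
go((500,-300,260,0),(674,170,200,0),(675,170,98,0))
E
```

```text
clk 0.10 pos [ 160.  -629.4  230.2] y ax [ 0.246 -0.969 -0.002] x ax [-0.     0.002 -1.   ] w 85.0 F [-0.1  0.5 -1. ] q [ 1.26  0.63  0.04  1.52 -0.03  1.   -0.02]
(500, -300, 260, 0) turn [-75.7  -0.1   0.1] shift(old axes) [ -29.4 -235.6 -410.7] shift(new axes) [ -29.8  340.  -329.4]
(674, 170, 200, 0) turn [0. 0. 0.] shift(old axes) [  60.  174. -470.] shift(new axes) [  60.  174. -470.]
(675, 170, 98, 0) turn [0. 0. 0.] shift(old axes) [102.   1.   0.] shift(new axes) [102.   1.   0.]
```

Emit:
jog_arm(
  series=[
    [[-9.5,0,0],[-5,0,0],-1],
    [[-9.5,0,0],[-5,0,0],-1],
    [[-9.5,0,0],[-5,0,0],-1],
    [[-9.5,0,0],[-5,0,0],-1],
    [[-9.5,0,0],[-5,0,0],-1],
    [[-9.5,0,0],[-5,0,0],-1],
    [[-9.5,0,0],[0,0,0],-1],
    [[-9.2,0,0],[0,0,0],-1],
  ],
)

```text
clock: 1.1
eef_pos: [159.9, -629.7, 260.5]
tool_rot: [-2.793, 1.57, 1.924]
force: [0.4, -0.3, -0.7]
width: 85.3
```

Emit:
jog_arm(
  series=[
    [[0,0,0],[0,42,-42],-1],
    [[0,0,0],[0,42,-42],-1],
    [[0,0,0],[0,42,-42],-1],
    [[0,0,0],[0,42,-42],-1],
    [[0,0,0],[0,42,-42],-1],
    [[0,0,0],[0,42,-42],-1],
    [[0,0,0],[0,42,-42],-1],
    [[0,0,0],[0,42,-42],-1],
  ],
)

```text
clock: 2.1
eef_pos: [497.2, -292.9, 260.8]
tool_rot: [-1.486, 1.57, -3.058]
force: [1.1, -0.7, -0.5]
width: 85.3
```

Emit:
jog_arm(
  series=[
    [[0,0,0],[0,20,-55],-1],
    [[0,0,0],[0,20,-55],-1],
    [[0,0,0],[0,20,-55],-1],
    [[0,0,0],[0,20,-55],-1],
    [[0,0,0],[0,20,-55],-1],
    [[0,0,0],[0,20,-55],-1],
    [[0,0,0],[0,20,-55],-1],
    [[0,0,0],[0,20,-55],-1],
  ],
)

```text
clock: 3.1
eef_pos: [657.0, 147.1, 260.6]
tool_rot: [-0.729, 1.57, -2.301]
force: [0.9, -0.8, 0.1]
width: 85.3
```

Run:
```python
from h import *
go((675,170,160,0))
d=cap('wrist','w1.png');print(np.round(d['cam_to_world'],2),d['fovy'])
```

```text
clk 3.10 pos [657.  147.1 260.6] y ax [ 1.    -0.001 -0.001] x ax [-0.001 -0.001 -1.   ] w 85.3 F [ 0.9 -0.8  0.1] q [-0.06  0.66 -0.37  1.4   0.25  1.13 -0.46]
(675, 170, 160, 0) turn [-0.1  0.   0. ] shift(old axes) [100.5  18.  -23. ] shift(new axes) [100.6  18.  -22.9]
[[ 1.0000e+00  0.0000e+00  0.0000e+00  6.5839e+02]
 [-0.0000e+00  9.5000e-01  3.1000e-01  2.2849e+02]
 [-0.0000e+00 -3.1000e-01  9.5000e-01  4.0338e+02]
 [ 0.0000e+00  0.0000e+00  0.0000e+00  1.0000e+00]] 69.98076057589762
```

View pics/w1.png

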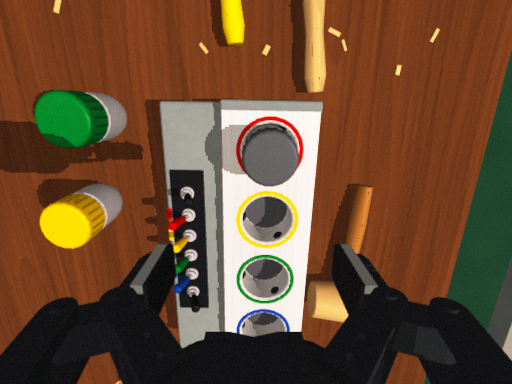

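The wrist view shows the ringed wells (spent lid at 270,155; yellow 267,220; green 265,279), the toggles at the left (x≈190), and both fresh pots. I'll refine positions from it.

```bash
cat > rings.py <<'E'
from h import *
def rings(d):
    W=cloud(d);hsv=cv2.cvtColor(d['img'],cv2.COLOR_RGB2HSV);H,S,V=[hsv[...,i].astype(int) for i in range(3)]
    x,y,z=W[...,0],W[...,1],W[...,2]
    blk=(abs(z-60)<5)&(x>600)&(x<750)
    for nm,lo,hi in(('red',0,8),('yellow',20,35),('green',45,85),('blue',100,130)):
        mm=((H>=lo)&(H<hi)|((nm=='red')&(H>172)))&(S>110)&blk
        p=W[mm]
        if len(p)>30: print('ring',nm,len(p),np.round(np.array(sum(map(list,cv2.fitEllipse(np.float32(p[:,:2]))[:2]),[])),1))
    m=(abs(z-60)<4)&(S<40)&(V>150)&(x>600)&(x<760)
    print('blk',cv2.minAreaRect(np.float32(W[m][:,:2])))
    for nm,lo,hi in(('green',45,85),('yellow',18,35)):
        for zr in((92,106),(108,120),(120,170)):
            mm=(H>lo)&(H<hi)&(S>110)&(z>zr[0])&(z<zr[1])
            p=W[mm]
            if len(p)>150: print('lid',nm,len(p),np.round(sum(map(list,[cv2.minEnclosingCircle(np.float32(p[:,:2]))[0]]),[]),1),cv2.minEnclosingCircle(np.float32(p[:,:2]))[1],np.median(p[:,2]).round(1))
    mm=(z>108)&(z<120)&(S<60)&(x>600)&(x<750)
    p=W[mm]
    if len(p)>100: print('spent',len(p),cv2.minEnclosingCircle(np.float32(p[:,:2])),np.median(p[:,2]))
    for nm,lo,hi in(('red',0,8),('yellow',20,35),('green',45,85),('blue',100,130)):
        mm=((H>=lo)&(H<hi))&(S>120)&(z>70)&(z<110)&(x>500)&(x<600)&(abs(y-30)<120)
        p=W[mm]
        if len(p)>5: print('sw',nm,len(p),np.median(p,0).round(1),p.min(0).round(1),p.max(0).round(1))
if __name__=='__main__':
    import sys
    rings(dict(np.load(sys.argv[1])))
E
python3 rings.py wrist.npz
```

```text
ring red 513 [678.3 169.9  79.6  80.9]
ring yellow 631 [676.3  75.7  79.3  79.6]
ring green 367 [674.2 -19.1  79.2  79.6]
ring blue 186 [ 672.3 -113.3   77.3   79.4]
blk ((676.5322265625, 53.744110107421875), (351.6343078613281, 120.83655548095703), 88.82732391357422)
lid green 2724 [453.5 210.1] 31.175172805786133 99.9
lid yellow 1951 [426.8 122.2] 67.67947387695312 99.8
spent 2506 ((676.4430541992188, 170.13748168945312), 31.134441375732422) 114.68186550814156
sw red 116 [558.4  80.2  84.2] [549.3  73.2  70. ] [563.9  84.2  88.7]
sw yellow 107 [560.   49.   83.7] [553.   41.9  70.1] [565.2  52.3  88.9]
sw green 96 [558.8  17.   82.7] [553.7   9.7  70.3] [576.2 115.5  89.2]
sw blue 109 [556.1 -14.4  82.4] [548.2 -44.9  71.1] [574.5 -11.4  88.1]
```

Emit:
jog_arm(
  series=[
    [[0,0,0],[20,10,-12],-1],
    [[0,0,0],[30,9,-11],-1],
    [[0,0,0],[30,0,0],-1],
    [[0,0,0],[30,0,0],-1],
    [[0,0,0],[25,0,0],-1],
    [[0,0,0],[15,0,0],-1],
    [[0,0,0],[11,0,0],-1],
    [[0,0,0],[0,0,0],-1],
  ],
)

```text
clock: 4.15
eef_pos: [675.5, 168.0, 99.3]
tool_rot: [-1.082, 1.57, -2.654]
force: [-0.7, -0.0, -0.1]
width: 85.6
```

Emit:
jog_arm(
  series=[
    [[0,0,0],[0,0,0],1],
    [[0,0,0],[0,0,0],1],
    [[0,0,0],[0,0,0],1],
    [[0,0,0],[0,0,0],1],
    [[0,0,0],[0,0,0],1],
    [[0,0,0],[0,0,0],1],
  ],
)

```text
clock: 4.9
eef_pos: [675.8, 169.5, 101.6]
tool_rot: [2.521, 1.569, 0.95]
force: [-1.8, 0.9, 5.4]
width: 58.8
```

Emit:
jog_arm(
  series=[
    [[10,0,0],[-1,0,0],1],
    [[10,0,0],[-2,0,0],1],
    [[-10,0,0],[-2,0,0],1],
    [[-10,0,0],[-2,0,0],1],
    [[-10,0,0],[-2,0,0],1],
    [[-10,0,0],[-2,0,0],1],
    [[10,0,0],[-2,0,0],1],
    [[10,0,0],[-2,0,0],1],
  ],
)

```text
clock: 5.9
eef_pos: [674.9, 168.1, 112.2]
tool_rot: [-1.107, 1.569, -2.68]
force: [2.5, 1.0, -16.0]
width: 58.9
```

Emit:
jog_arm(
  series=[
    [[10,0,0],[-2,0,0],1],
    [[10,0,0],[-2,0,0],1],
    [[-10,0,0],[-2,0,0],1],
    [[-10,0,0],[-2,0,0],1],
    [[-10,0,0],[-2,0,0],1],
    [[-10,0,0],[-2,0,0],1],
    [[10,0,0],[-2,0,0],1],
    [[10,0,0],[-2,0,0],1],
  ],
)

```text
clock: 6.9
eef_pos: [675.7, 168.2, 130.7]
tool_rot: [-2.661, 1.571, 2.045]
force: [-0.0, 0.7, -2.1]
width: 59.2
```

Run:
```python
from h import *
go((676,170,200,0))
d=cap('wrist','w2.png')
```

```text
clk 6.90 pos [675.7 168.2 130.7] y ax [ 1.    -0.007 -0.   ] x ax [-0.  0. -1.] w 59.2 F [-0.   0.7 -2.1] q [-0.1   0.82 -0.33  1.46  0.31  0.92 -0.53]
(676, 170, 200, 0) turn [-0.4 -0.   0. ] shift(old axes) [-69.3   0.2  -1.8] shift(new axes) [-69.3   0.3  -1.8]
```

View pics/w2.png

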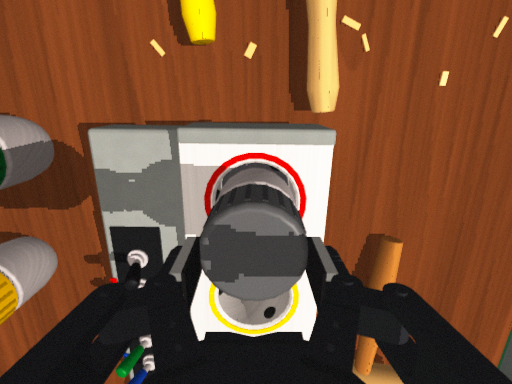

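The spent pot has come free (vertical force ≈ its weight). I'll lift it and carry it to the tray.

Emit:
jog_arm(
  series=[
    [[0,0,0],[-15,0,0],1],
    [[0,0,0],[-25,0,0],1],
    [[0,0,0],[-30,0,0],1],
    [[0,0,0],[-20,0,0],1],
    [[0,0,0],[0,-6,20],1],
    [[0,0,0],[0,-12,40],1],
    [[0,0,0],[0,-16,50],1],
    [[0,0,0],[0,-16,50],1],
  ],
)

```text
clock: 7.95
eef_pos: [623.6, 5.0, 220.0]
tool_rot: [-0.851, 1.568, -2.421]
force: [0.4, -0.3, -3.0]
width: 58.9
```

Emit:
jog_arm(
  series=[
    [[0,0,0],[0,-16,50],1],
    [[0,0,0],[0,-16,50],1],
    [[0,0,0],[0,-16,50],1],
    [[0,0,0],[0,-16,50],1],
    [[0,0,0],[0,-16,50],1],
    [[0,0,0],[0,-16,50],1],
    [[0,0,0],[0,-12,35],1],
    [[0,0,0],[0,-6,15],1],
  ],
)

```text
clock: 8.95
eef_pos: [507.8, -344.9, 220.1]
tool_rot: [-1.286, 1.568, -2.861]
force: [-0.0, 0.3, -2.5]
width: 59.1
```

Run:
```python
from h import *
go((505,-340,120,0),(505,-340,93,0))
d=cap('wrist','w3.png')
d=cap('top');W=cloud(d);x,y,z=[W[...,i] for i in range(3)]
m=(z>15)&(z<29)&(x>300)&(x<680)&(y<-200)&(y>-450);
m=(z>17)&(z<26)&(x>300)&(x<680)&(y<-200)&(y>-450);p=W[m];print(np.percentile(p,[1,99],axis=0))
```

```text
clk 8.95 pos [ 507.8 -344.9  220.1] y ax [ 1.    -0.005 -0.003] x ax [-0.003 -0.001 -1.   ] w 59.1 F [-0.   0.3 -2.5] q [ 0.78  0.61 -0.38  1.63  0.27  0.96  0.31]
(505, -340, 120, 0) turn [-0.3  0.   0.2] shift(old axes) [100.1  -2.6  -5. ] shift(new axes) [100.1  -2.8  -4.9]
(505, -340, 93, 0) turn [0. 0. 0.] shift(old axes) [27.  0.  0.] shift(new axes) [27.  0.  0.]
[[ 402.9843911  -417.56183157   17.20797518]
 [ 646.79445366 -258.86281419   25.43069204]]
```

View pics/w3.png

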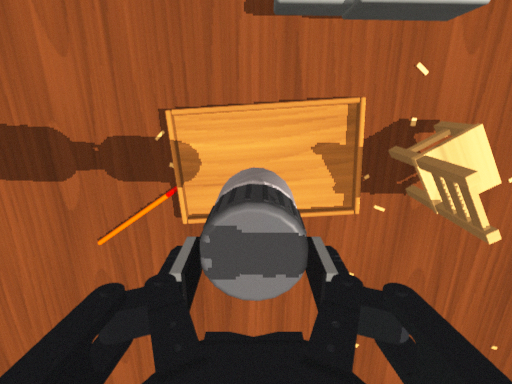

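Emit:
jog_arm(
  series=[
    [[0,0,0],[10,5,-3],1],
    [[0,0,0],[25,5,-3],1],
    [[0,0,0],[30,0,0],1],
    [[0,0,0],[25,0,0],1],
    [[0,0,0],[15,0,0],1],
    [[0,0,0],[10,0,0],1],
    [[0,0,0],[3,0,0],1],
    [[0,0,0],[0,0,0],1],
  ],
)

```text
clock: 10.05
eef_pos: [521.8, -335.3, 103.5]
tool_rot: [1.176, 1.57, -0.396]
force: [-0.3, 0.4, -2.5]
width: 58.7
```

Emit:
jog_arm(
  series=[
    [[0,0,0],[2,0,0],1],
    [[0,0,0],[2,0,0],1],
    [[0,0,0],[0,0,0],1],
  ],
)

```text
clock: 10.42
eef_pos: [521.2, -335.4, 99.0]
tool_rot: [0.526, 1.571, -1.046]
force: [-0.8, 0.3, -2.0]
width: 58.6
```

Emit:
jog_arm(
  series=[
    [[0,0,0],[2,0,0],1],
    [[0,0,0],[1,0,0],1],
    [[0,0,0],[0,0,0],1],
  ],
)

```text
clock: 10.8
eef_pos: [521.2, -335.2, 95.9]
tool_rot: [-2.2, 1.571, 2.511]
force: [-0.5, -0.2, -2.0]
width: 59.0
```

Emit:
jog_arm(
  series=[
    [[0,0,0],[1,0,0],1],
    [[0,0,0],[1,0,0],1],
    [[0,0,0],[0,0,0],1],
  ],
)

```text
clock: 11.18
eef_pos: [521.6, -335.5, 94.7]
tool_rot: [0.663, 1.57, -0.908]
force: [-0.4, 0.3, 4.2]
width: 58.7
```

Contact. Release and go up.

Emit:
jog_arm(
  series=[
    [[0,0,0],[0,0,0],-1],
    [[0,0,0],[0,0,0],-1],
    [[0,0,0],[0,0,0],-1],
    [[0,0,0],[0,0,0],-1],
    [[0,0,0],[0,0,0],-1],
    [[0,0,0],[-10,0,0],-1],
    [[0,0,0],[-25,0,0],-1],
    [[0,0,0],[-50,0,0],-1],
  ],
)

```text
clock: 12.18
eef_pos: [520.1, -334.7, 178.8]
tool_rot: [-2.132, 1.567, 2.58]
force: [0.2, -1.1, -0.0]
width: 85.4
```

Emit:
jog_arm(
  series=[
    [[0,0,0],[-50,0,0],-1],
    [[0,0,0],[-35,-10,-55],-1],
    [[0,0,0],[0,-10,-55],-1],
    [[0,0,0],[0,-10,-55],-1],
    [[0,0,0],[0,-10,-55],-1],
    [[0,0,0],[0,-10,-55],-1],
    [[0,0,0],[0,-10,-55],-1],
    [[0,0,0],[0,-8,-40],-1],
  ],
)

```text
clock: 13.18
eef_pos: [453.6, 34.5, 263.2]
tool_rot: [1.724, 1.569, 0.154]
force: [-0.5, -0.2, 0.8]
width: 85.3
```

Run:
```python
from h import *
from rings import rings
go((427,86,160,0))
d=cap('wrist','w4.png');rings(d)
d=cap('top','t4.png');rings(d)
```

```text
clk 13.18 pos [453.6  34.5 263.2] y ax [1.    0.002 0.002] x ax [ 0.002  0.    -1.   ] w 85.3 F [-0.5 -0.2  0.8] q [ 0.23  0.34 -0.49  1.99  0.21  0.86 -0.37]
(427, 86, 160, 0) turn [ 0.1 -0.  -0.1] shift(old axes) [103.2 -26.7 -51.5] shift(new axes) [103.2 -26.6 -51.5]
ring red 1030 [678.  170.3  79.3  79.6]
ring yellow 807 [682.4 -21.6  85.7 341.4]
ring green 487 [674.  -19.3  79.2  79.3]
ring blue 314 [ 672.2 -114.1   79.2   79.3]
blk ((675.514892578125, 25.143020629882812), (394.10809326171875, 121.4649887084961), 88.94574737548828)
lid green 1869 [452.  207.2] 30.695138931274414 99.9
lid yellow 2444 [447.2 132.4] 82.85588073730469 99.9
sw red 88 [553.5  78.7  86.4] [548.6  73.2  79.9] [559.6  83.4  88.7]
sw yellow 92 [555.4  46.9  87. ] [550.5  41.2  72.1] [571.7 114.   89.2]
sw green 96 [554.3  15.6  86.6] [549.1 -48.5  71. ] [569.1  20.   88.8]
sw blue 93 [552.8 -15.2  85.5] [547.1 -22.7  70.1] [569.8 109.6  88.6]
ring yellow 111 [ 696.8 -107.3  136.2  427.4]
blk ((673.6231689453125, 27.7578125), (401.044189453125, 121.6982192993164), 88.71358489990234)
lid green 370 [450.1 209.2] 30.217878341674805 99.7
sw red 13 [550.9  79.3  85.3] [547.8  73.7  83.1] [556.1  82.2  89.3]
sw yellow 13 [553.8  45.2  89.2] [550.7  42.2  83. ] [559.2  50.9  92.2]
sw blue 8 [549.  -17.6  86.9] [546.1 -20.4  83.3] [551.6 -14.6  90.1]
```

View pics/t4.png

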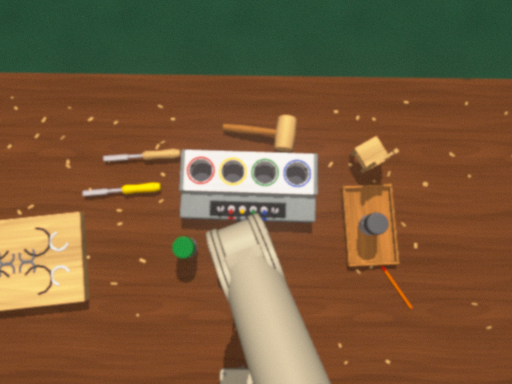

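The top view shows the spent pot standing in the tray (376,223), the red well empty and the green pot at (183,247).

```bash
cat > lid.py <<'E'
from h import *
def lid(d,nm,x0,y0,r=60,zr=(90,180)):
    lo,hi=dict(green=(45,85),yellow=(18,35),grey=(0,180))[nm]
    W=cloud(d);hsv=cv2.cvtColor(d['img'],cv2.COLOR_RGB2HSV);H,S,V=[hsv[...,i].astype(int) for i in range(3)]
    m=(np.hypot(W[...,0]-x0,W[...,1]-y0)<r)&(W[...,2]>zr[0])&(W[...,2]<zr[1])&(H>lo)&(H<hi)
    if nm!='grey': m&=S>110
    p=W[m]
    if len(p)<20: print('no lid',len(p));return
    t=np.percentile(p[:,2],90);q=p[p[:,2]>t-4]
    print(nm,len(q),np.round(cv2.minEnclosingCircle(np.float32(q[:,:2]))[0],1),'r %.1f'%cv2.minEnclosingCircle(np.float32(q[:,:2]))[1],'top',np.median(q[:,2]).round(1))
E
python3 - <<'E'
from lid import *
d=dict(np.load('wrist.npz'));lid(d,'yellow',427,86);lid(d,'green',452,208)
E
```

```text
yellow 2384 [427.1  84. ] r 30.5 top 100.0
green 1756 [452.2 208.1] r 30.4 top 100.0
```

Emit:
jog_arm(
  series=[
    [[0,0,0],[20,-14,-25],-1],
    [[0,0,0],[30,-13,-25],-1],
    [[0,0,0],[30,0,0],-1],
    [[0,0,0],[30,0,0],-1],
    [[0,0,0],[30,0,0],-1],
    [[0,0,0],[20,0,0],-1],
    [[0,0,0],[15,0,0],-1],
    [[0,0,0],[4,0,0],-1],
  ],
)

```text
clock: 14.28
eef_pos: [427.3, 81.3, 82.8]
tool_rot: [-0.647, 1.57, -2.219]
force: [0.5, -0.4, -0.2]
width: 85.3
```

Emit:
jog_arm(
  series=[
    [[0,0,0],[0,0,0],1],
    [[0,0,0],[0,0,0],1],
    [[0,0,0],[0,0,0],1],
    [[0,0,0],[0,0,0],1],
    [[0,0,0],[0,0,0],1],
    [[0,0,0],[0,0,0],1],
  ],
)

```text
clock: 15.02
eef_pos: [427.3, 81.8, 84.3]
tool_rot: [1.337, 1.57, -0.234]
force: [-1.9, -0.3, 5.8]
width: 59.7
```

Emit:
jog_arm(
  series=[
    [[0,0,0],[-10,0,0],1],
    [[0,0,0],[-25,0,0],1],
    [[0,0,0],[-30,0,0],1],
    [[0,0,0],[-30,0,0],1],
    [[0,0,0],[-25,0,0],1],
    [[0,0,0],[0,20,1],1],
    [[0,0,0],[0,40,1],1],
    [[0,0,0],[0,40,1],1],
  ],
)

```text
clock: 16.02
eef_pos: [527.6, 78.3, 203.8]
tool_rot: [-1.022, 1.57, -2.594]
force: [0.6, 0.6, -6.3]
width: 59.6
```

Emit:
jog_arm(
  series=[
    [[0,0,0],[0,40,1],1],
    [[0,0,0],[0,40,1],1],
    [[0,0,0],[0,35,1],1],
    [[0,0,0],[0,22,1],1],
    [[0,0,0],[0,11,1],1],
    [[0,0,0],[0,0,0],1],
  ],
)

```text
clock: 16.77
eef_pos: [674.6, 73.3, 202.8]
tool_rot: [-1.528, 1.569, -3.1]
force: [-1.5, 0.1, -5.1]
width: 59.7
```

Run:
```python
from lid import *
from rings import rings
go((675.5,75,204,0))
d=cap('wrist','w5.png');lid(d,'yellow',675,75,70,(150,260));rings(d)
d=cap('top');lid(d,'green',451,208)
```

```text
clk 16.77 pos [674.6  73.3 202.8] y ax [ 1.    -0.001 -0.001] x ax [-0.001 -0.    -1.   ] w 59.7 F [-1.5  0.1 -5.1] q [ 0.09  0.73 -0.43  1.45  0.33  1.04 -0.42]
(675.5, 75, 204, 0) turn [-0.1  0.   0.1] shift(old axes) [-1.2  0.9 -1.7] shift(new axes) [-1.2  0.9 -1.7]
yellow 8778 [668.1  78. ] r 38.5 top 218.5
ring red 1354 [678.3 170.4  79.3  79.5]
ring yellow 650 [677.   64.3  83.1 104.4]
ring blue 236 [ 672.5 -113.6   78.    79.4]
blk ((675.7622680664062, 47.88226318359375), (364.3164978027344, 121.09471130371094), 88.55303955078125)
lid green 962 [469.5 205.9] 26.064279556274414 97.9
sw red 197 [558.9  79.5  84.6] [549.3  72.7  70.4] [564.4  84.5  88.4]
sw yellow 192 [560.1  48.2  84.5] [550.8  41.5  70.1] [582.8 106.8  89.2]
sw green 177 [558.6  16.8  83.8] [550.    9.8  70.4] [564.   20.4  89.2]
sw blue 177 [556.7 -15.1  82.7] [547.7 -22.1  70.2] [562.5   9.2  88.2]
green 245 [450.9 208.9] r 29.8 top 100.8
```

View pics/w5.png

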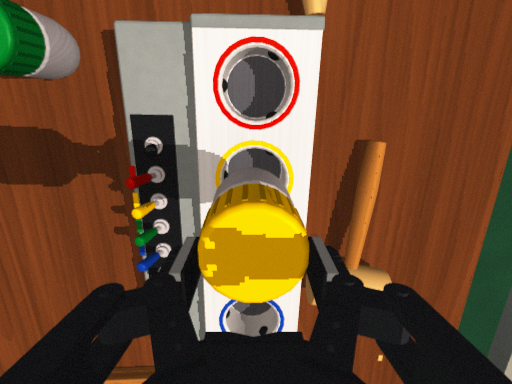

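The yellow pot is held upright over the yellow ring. Its lid centre is at about (253,251), spanning columns 199–308.

```bash
cat >> lid.py <<'E'
def held(d,cols,rows,tcp,ztop):
    """lid-top centre (held) from pixel extents at plane z=ztop, plus offset to tcp"""
    h=384;f=h/2/np.tan(np.radians(float(d['fovy']))/2)
    u,v=np.mean(cols),np.mean(rows);T=np.array(d['cam_to_world'])
    r=T[:3,:3]@np.array([(u-d['cx'])/f,-(v-d['cy'])/f,-1]);c=T[:3,3]
    P=c+r*(ztop-c[2])/r[2];print('held',P.round(1),'rel tcp',(P-tcp).round(1))
E
python3 - <<'E'
from lid import *
d=dict(np.load('wrist.npz'));s=read_state()
held(d,(199,308),(200,302),s['eef_pos'],218.5)
W=cloud(d);z=W[...,2];m=(abs(z-218.5)<2.0);m[:195]=0;m[305:]=0;m[:,:195]=0;m[:,312:]=0
p=W[m];print(len(p),np.percentile(p,[0.5,50,99.5],axis=0).round(1),cv2.fitEllipse(cv2.convexHull(np.float32(p[:,:2]))))
E
```

```text
held [676.   80.4 218.5] rel tcp [ 2.2  6.6 15.5]
8579 [[646.3  48.4 216.6]
 [675.7  78.4 218.5]
 [705.6 104.7 220.2]] ((675.7443237304688, 76.11182403564453), (59.438472747802734, 63.28916549682617), 90.46391296386719)
```

Emit:
jog_arm(
  series=[
    [[0,0,0],[10,0,1],1],
    [[0,0,0],[20,0,0],1],
    [[0,0,0],[15,0,0],1],
    [[0,0,0],[10,0,0],1],
    [[0,0,0],[8,0,0],1],
    [[0,0,0],[8,0,0],1],
    [[0,0,0],[6,0,0],1],
    [[0,0,0],[0,0,0],1],
  ],
)

```text
clock: 17.88
eef_pos: [675.6, 72.7, 126.0]
tool_rot: [1.789, 1.57, 0.218]
force: [0.3, 0.3, -5.2]
width: 59.6
```

Emit:
jog_arm(
  series=[
    [[10,0,0],[1,0,0],1],
    [[10,0,0],[1.5,0,0],1],
    [[-10,0,0],[1.5,0,0],1],
    [[-10,0,0],[1.5,0,0],1],
    [[-10,0,0],[1.5,0,0],1],
    [[-10,0,0],[1.5,0,0],1],
    [[10,0,0],[1.5,0,0],1],
    [[10,0,0],[1.5,0,0],1],
  ],
)

```text
clock: 18.88
eef_pos: [676.3, 72.9, 115.9]
tool_rot: [1.872, 1.568, 0.295]
force: [-0.9, 0.7, -2.1]
width: 59.7
```

Emit:
jog_arm(
  series=[
    [[10,0,0],[1.5,0,0],1],
    [[10,0,0],[1.5,0,0],1],
    [[-10,0,0],[1.5,0,0],1],
    [[-10,0,0],[1.5,0,0],1],
    [[-10,0,0],[1.5,0,0],1],
    [[-10,0,0],[1.5,0,0],1],
    [[10,0,0],[1.5,0,0],1],
    [[10,0,0],[1.5,0,0],1],
  ],
)

```text
clock: 19.88
eef_pos: [676.7, 73.0, 105.0]
tool_rot: [1.631, 1.567, 0.057]
force: [-2.5, -0.6, 3.0]
width: 59.4
```

Run:
```python
from lid import *
go((676,72.7,98.6,0))
d=cap('wrist');lid(d,'yellow',676,75,45,(95,160))
d=cap('top');lid(d,'green',451,208)
```

```text
clk 19.88 pos [676.7  73.  105. ] y ax [ 1.    -0.003  0.004] x ax [ 0.004  0.    -1.   ] w 59.4 F [-2.5 -0.6  3. ] q [ 0.07  0.84 -0.4   1.53  0.39  0.85 -0.47]
(676, 72.7, 98.6, 0) turn [-0.2 -0.  -0.2] shift(old axes) [ 6.4 -0.7  0.3] shift(new axes) [ 6.4 -0.7  0.3]
yellow 8817 [680.   83.9] r 38.9 top 120.7
green 246 [451.1 209. ] r 29.5 top 101.0
```

Emit:
jog_arm(
  series=[
    [[10,0,0],[1,0,0],1],
    [[10,0,0],[1,0,0],1],
    [[-10,0,0],[1,0,0],1],
    [[-10,0,0],[1,0,0],1],
    [[-10,0,0],[1,0,0],1],
    [[-10,0,0],[1,0,0],1],
    [[10,0,0],[1,0,0],1],
    [[10,0,0],[1,0,0],1],
  ],
)

```text
clock: 20.98
eef_pos: [677.2, 74.4, 98.3]
tool_rot: [1.884, 1.565, 0.314]
force: [-3.9, 0.6, 15.4]
width: 59.6
```

Run:
```python
from lid import *
go((676,72.7,98.6,0))
d=cap('wrist');lid(d,'yellow',676,75,45,(95,160))
```

```text
clk 20.98 pos [677.2  74.4  98.3] y ax [1.    0.001 0.005] x ax [ 0.005  0.002 -1.   ] w 59.6 F [-3.9  0.6 15.4] q [ 0.07  0.85 -0.4   1.53  0.4   0.84 -0.47]
(676, 72.7, 98.6, 0) turn [ 0.1 -0.1 -0.3] shift(old axes) [-0.3 -1.2  1.7] shift(new axes) [-0.3 -1.2  1.7]
yellow 8818 [678.9  85.2] r 39.9 top 114.2
```

Emit:
jog_arm(
  series=[
    [[10,0,0],[1,0,0],1],
    [[10,0,0],[1,0,0],1],
    [[-10,0,0],[0,0,0],1],
    [[-10,0,0],[0,0,0],1],
    [[-10,0,0],[0,0,0],1],
    [[-10,0,0],[0,0,0],1],
    [[10,0,0],[0,0,0],1],
    [[10,0,0],[0,0,0],1],
  ],
)

```text
clock: 22.02
eef_pos: [677.2, 74.5, 98.2]
tool_rot: [1.797, 1.565, 0.228]
force: [-6.1, -0.6, 21.4]
width: 59.2
```

Emit:
jog_arm(
  series=[
    [[0,0,0],[-2,0,0],1],
    [[0,0,0],[0,0,0],-1],
    [[0,0,0],[0,0,0],-1],
    [[0,0,0],[0,0,0],-1],
    [[0,0,0],[0,0,0],-1],
    [[0,0,0],[0,0,0],-1],
    [[0,0,0],[-8,0,0],-1],
    [[0,0,0],[-25,0,0],-1],
  ],
)

```text
clock: 23.02
eef_pos: [674.1, 72.5, 127.1]
tool_rot: [-1.406, 1.568, -2.977]
force: [0.1, -0.1, 0.3]
width: 85.4
```

Emit:
jog_arm(
  series=[
    [[0,0,0],[-50,0,0],-1],
    [[0,0,0],[-50,0,0],-1],
    [[0,0,0],[0,-40,-20],-1],
    [[0,0,0],[0,-40,-20],-1],
    [[0,0,0],[0,-40,-20],-1],
    [[0,0,0],[0,-40,-20],-1],
    [[0,0,0],[0,-20,0],-1],
  ],
)

```text
clock: 23.9
eef_pos: [493.0, 155.1, 228.7]
tool_rot: [2.659, 1.57, 1.092]
force: [1.1, -0.0, -0.9]
width: 85.3
```

Run:
```python
from lid import *
d=cap('wrist','w6.png');lid(d,'yellow',676,75,45,(95,160));lid(d,'green',451,208,100,(90,110))
go((451,208,120,0),(451,208,84,0))
```

```text
yellow 2151 [678.3  75.3] r 30.8 top 114.4
green 3038 [452.5 209.7] r 30.6 top 100.0
clk 23.95 pos [490.9 154.  228.5] y ax [ 1.     0.003 -0.002] x ax [-0.002 -0.001 -1.   ] w 85.2 F [-2.5 -0.1 -0.7] q [-0.02  0.48 -0.49  1.88  0.29  0.86 -0.65]
(451, 208, 120, 0) turn [0.2 0.1 0.1] shift(old axes) [108.5 -39.5 -54.3] shift(new axes) [108.5 -39.9 -54. ]
(451, 208, 84, 0) turn [0. 0. 0.] shift(old axes) [36.  0.  0.] shift(new axes) [36.  0.  0.]
```

View pics/w6.png

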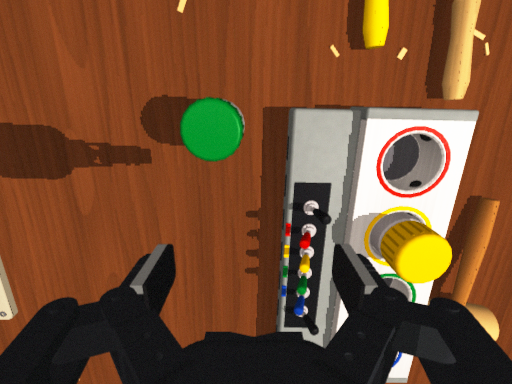

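The yellow pot is down in its well with its top at 114.4. The green pot stands at (212,128). I'll grasp it next.

Emit:
jog_arm(
  series=[
    [[0,0,0],[5,-20,-28],-1],
    [[0,0,0],[20,-18,-26],-1],
    [[0,0,0],[30,0,-1],-1],
    [[0,0,0],[30,0,0],-1],
    [[0,0,0],[25,0,0],-1],
    [[0,0,0],[20,0,0],-1],
    [[0,0,0],[12,0,0],-1],
    [[0,0,0],[2,0,0],-1],
  ],
)

```text
clock: 24.95
eef_pos: [457.6, 207.8, 83.4]
tool_rot: [-0.639, 1.57, -2.21]
force: [0.0, 0.8, -0.1]
width: 85.6
```

Emit:
jog_arm(
  series=[
    [[0,0,0],[0,0,0],1],
    [[0,0,0],[0,0,0],1],
    [[0,0,0],[0,0,0],1],
    [[0,0,0],[0,0,0],1],
    [[0,0,0],[0,0,0],1],
    [[0,0,0],[0,0,0],1],
  ],
)

```text
clock: 25.7
eef_pos: [457.3, 208.2, 85.0]
tool_rot: [1.927, 1.57, 0.356]
force: [-2.7, -0.2, 6.4]
width: 60.0
```

Emit:
jog_arm(
  series=[
    [[0,0,0],[-10,0,0],1],
    [[0,0,0],[-25,0,0],1],
    [[0,0,0],[-30,0,0],1],
    [[0,0,0],[-30,0,0],1],
    [[0,0,0],[-30,0,0],1],
    [[0,0,0],[0,15,15],1],
    [[0,0,0],[0,25,25],1],
    [[0,0,0],[0,25,25],1],
  ],
)

```text
clock: 26.7
eef_pos: [522.7, 141.8, 209.3]
tool_rot: [1.274, 1.57, -0.297]
force: [0.5, -0.3, -4.5]
width: 59.7
```

Run:
```python
from lid import *
go((673.5,-20.5,208,0))
d=cap('wrist');lid(d,'green',520,140,70,(150,260))
```

```text
clk 26.70 pos [522.7 141.8 209.3] y ax [ 1. -0.  0.] x ax [ 0. -0. -1.] w 59.7 F [ 0.5 -0.3 -4.5] q [ 0.01  0.54 -0.48  1.84  0.32  0.85 -0.64]
(673.5, -20.5, 208, 0) turn [-0.  0. -0.] shift(old axes) [  1.4 150.8 162.3] shift(new axes) [  1.3 150.8 162.3]
green 8515 [536.6 147.5] r 43.7 top 225.5
```

Emit:
jog_arm(
  series=[
    [[0,0,0],[0,25,30],1],
    [[0,0,0],[0,28,30],1],
    [[0,0,0],[0,28,30],1],
    [[0,0,0],[0,28,30],1],
    [[0,0,0],[0,25,25],1],
    [[0,0,0],[0,14,12],1],
    [[0,0,0],[0,5,5],1],
    [[0,0,0],[0,0,0],1],
  ],
)

```text
clock: 27.75
eef_pos: [674.6, -19.1, 208.6]
tool_rot: [-1.961, 1.57, 2.75]
force: [0.1, 0.5, -3.3]
width: 59.5
```

Run:
```python
from lid import *
go((673.5,-19.3,208,0))
d=cap('wrist','w7.png');s=read_state()
W=cloud(d);z=W[...,2];zt=s['eef_pos'][2]+16;m=(abs(z-zt)<3.0);m[:195]=0;m[305:]=0;m[:,:195]=0;m[:,312:]=0
p=W[m];print(len(p),np.percentile(p,[0.5,50,99.5],axis=0).round(1),cv2.fitEllipse(cv2.convexHull(np.float32(p[:,:2]))))
```

```text
clk 27.75 pos [674.6 -19.1 208.6] y ax [ 1.    -0.001 -0.001] x ax [-0.001  0.    -1.   ] w 59.5 F [ 0.1  0.5 -3.3] q [ 0.24  0.72 -0.46  1.45  0.35  1.05 -0.3 ]
(673.5, -19.3, 208, 0) turn [-0.1 -0.   0. ] shift(old axes) [ 0.6 -1.1  0.2] shift(new axes) [ 0.6 -1.1  0.2]
8784 [[646.1 -44.2 221.8]
 [675.1 -13.8 224.6]
 [705.6  12.3 227.2]] ((675.6395874023438, -16.691213607788086), (59.588191986083984, 63.61654281616211), 85.71772003173828)
```

View pics/w7.png

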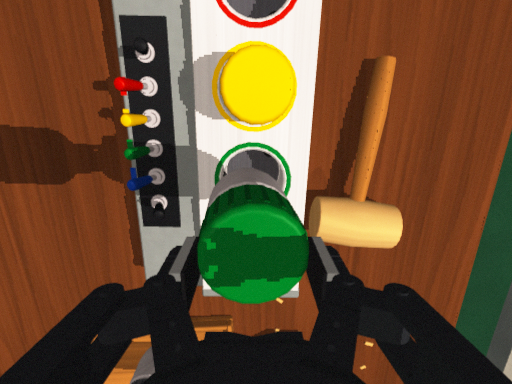

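Emit:
jog_arm(
  series=[
    [[0,0,0],[10,-1,2],1],
    [[0,0,0],[22,0,0],1],
    [[0,0,0],[17,0,0],1],
    [[0,0,0],[12,0,0],1],
    [[0,0,0],[8,0,0],1],
    [[0,0,0],[7,0,0],1],
    [[0,0,0],[6,0,0],1],
    [[0,0,0],[0,0,0],1],
  ],
)

```text
clock: 28.8
eef_pos: [676.2, -21.1, 127.1]
tool_rot: [1.696, 1.566, 0.124]
force: [4.6, 0.7, -3.9]
width: 59.2
```

Emit:
jog_arm(
  series=[
    [[10,0,0],[1,0,0],1],
    [[10,0,0],[1.5,0,0],1],
    [[-10,0,0],[1.5,0,0],1],
    [[-10,0,0],[1.5,0,0],1],
    [[-10,0,0],[1.5,0,0],1],
    [[-10,0,0],[1.5,0,0],1],
    [[10,0,0],[1.5,0,0],1],
    [[10,0,0],[1.5,0,0],1],
  ],
)

```text
clock: 29.8
eef_pos: [676.8, -21.3, 116.7]
tool_rot: [1.701, 1.565, 0.123]
force: [2.1, 0.1, -2.8]
width: 59.5
```

Emit:
jog_arm(
  series=[
    [[10,0,0],[1.5,0,0],1],
    [[10,0,0],[1.5,0,0],1],
    [[-10,0,0],[1.5,0,0],1],
    [[-10,0,0],[1.5,0,0],1],
    [[-10,0,0],[1.5,0,0],1],
    [[-10,0,0],[1.5,0,0],1],
    [[10,0,0],[1.5,0,0],1],
    [[10,0,0],[1.5,0,0],1],
  ],
)

```text
clock: 30.8
eef_pos: [676.6, -21.0, 105.8]
tool_rot: [1.564, 1.565, -0.009]
force: [4.4, -0.5, 2.9]
width: 59.5
```

Emit:
jog_arm(
  series=[
    [[10,0,0],[1,0,0],1],
    [[10,0,0],[1,0,0],1],
    [[-10,0,0],[1,0,0],1],
    [[-10,0,0],[1,0,0],1],
    [[-10,0,0],[1,0,0],1],
    [[-10,0,0],[1,0,0],1],
    [[10,0,0],[1,0,0],1],
    [[10,0,0],[1,0,0],1],
  ],
)

```text
clock: 31.8
eef_pos: [676.8, -21.3, 98.9]
tool_rot: [1.441, 1.564, -0.132]
force: [-2.0, -2.3, 14.6]
width: 59.4
```

Run:
```python
from lid import *
go((674,-21,98.6,0))
d=cap('wrist');lid(d,'green',674,-19,45,(95,160))
```

```text
clk 31.80 pos [676.8 -21.3  98.9] y ax [ 1.    -0.003  0.007] x ax [ 0.007 -0.001 -1.   ] w 59.4 F [-2.  -2.3 14.6] q [ 0.22  0.84 -0.42  1.54  0.43  0.84 -0.36]
(674, -21, 98.6, 0) turn [-0.2  0.  -0.4] shift(old axes) [ 0.3 -2.8 -0.3] shift(new axes) [ 0.3 -2.8 -0.3]
green 8590 [673.4 -10.8] r 43.0 top 115.1
```

Emit:
jog_arm(
  series=[
    [[10,0,0],[1,0,0],1],
    [[10,0,0],[1,0,0],1],
    [[-10,0,0],[1,0,0],1],
    [[-10,0,0],[0,0,0],1],
    [[-10,0,0],[0,0,0],1],
    [[-10,0,0],[0,0,0],1],
    [[10,0,0],[0,0,0],1],
    [[10,0,0],[0,0,0],1],
  ],
)

```text
clock: 32.85
eef_pos: [677.4, -20.9, 98.7]
tool_rot: [1.446, 1.562, -0.127]
force: [-4.8, -2.1, 25.1]
width: 59.1
```

Emit:
jog_arm(
  series=[
    [[0,0,0],[-3,0,0],1],
    [[0,0,0],[0,0,0],-1],
    [[0,0,0],[0,0,0],-1],
    [[0,0,0],[0,0,0],-1],
    [[0,0,0],[0,0,0],-1],
    [[0,0,0],[0,0,0],-1],
    [[0,0,0],[-8,0,0],-1],
    [[0,0,0],[-25,0,0],-1],
  ],
)

```text
clock: 33.85
eef_pos: [673.1, -21.4, 127.6]
tool_rot: [-1.554, 1.568, -3.126]
force: [-0.3, -0.6, 1.0]
width: 85.5
```

Emit:
jog_arm(
  series=[
    [[0,0,0],[-50,0,0],1],
    [[0,0,0],[-35,0,0],1],
    [[0,0,0],[0,-40,-8],1],
    [[0,0,0],[0,-40,-8],1],
    [[0,0,0],[0,-40,-8],1],
    [[0,0,0],[0,-40,-8],1],
    [[0,0,0],[0,0,0],1],
    [[0,0,0],[0,0,0],1],
  ],
)

```text
clock: 34.85
eef_pos: [515.3, 10.7, 214.0]
tool_rot: [1.526, 1.568, -0.046]
force: [-0.4, 0.6, -0.4]
width: 0.0
```

Run:
```python
from lid import *
from rings import rings
go((525,46,200,0))
d=cap('wrist','w8.png');lid(d,'yellow',676,75,45,(95,160));lid(d,'green',674,-19,45,(95,160));rings(d)
d=cap('top');rings(d);lid(d,'yellow',676,75,45,(95,160));lid(d,'green',674,-19,45,(95,160))
```

```text
clk 34.85 pos [515.3  10.7 214. ] y ax [ 1.    -0.001  0.002] x ax [ 0.002 -0.    -1.   ] w 0.0 F [-0.4  0.6 -0.4] q [ 0.28  0.5  -0.51  1.9   0.33  0.82 -0.41]
(525, 46, 200, 0) turn [-0.1  0.  -0.1] shift(old axes) [ 14.    9.6 -35.3] shift(new axes) [ 14.    9.7 -35.3]
yellow 3893 [678.2  74.9] r 31.0 top 114.4
green 2732 [675.5 -18.6] r 30.5 top 114.7
ring red 889 [678.2 169.5  77.7  79.5]
ring yellow 792 [680.   75.2  79.6  88.1]
ring green 473 [674.2 -19.3  79.1  79.5]
ring blue 511 [ 672.3 -114.1   79.3   79.5]
blk ((675.024169921875, 5.2335052490234375), (356.29736328125, 121.32060241699219), 88.75166320800781)
lid green 487 [670.7 -15.1] 30.1187744140625 99.1
lid green 2905 [675.4 -18.3] 31.30695152282715 114.6
lid yellow 531 [673.8  76.1] 31.013381958007812 99.3
lid yellow 4089 [685.4  31.6] 74.71771240234375 114.4
sw red 135 [554.6  78.6  86.5] [549.2  72.9  71.7] [563.8  83.9  88.9]
sw yellow 128 [556.1  47.2  86.8] [550.5  40.8  71.2] [564.3  52.   89.4]
sw green 124 [555.2  15.9  86.6] [549.4 -49.6  71.2] [570.1 106.6  89.2]
sw blue 135 [553.6 -15.4  85.5] [547.4 -22.9  70.1] [570.6 107.4  88.1]
ring yellow 88 [ 691.9 -115.6  107.2  440.2]
blk ((673.5078735351562, 27.4637451171875), (400.8313293457031, 121.22703552246094), 88.7420654296875)
lid green 310 [672.7 -18.2] 29.581783294677734 114.4
lid yellow 357 [676.9  75.9] 30.886503219604492 114.0
yellow 227 [676.1  75.9] r 30.0 top 115.4
green 237 [672.7 -17.8] r 29.2 top 115.1
```

View pics/w8.png

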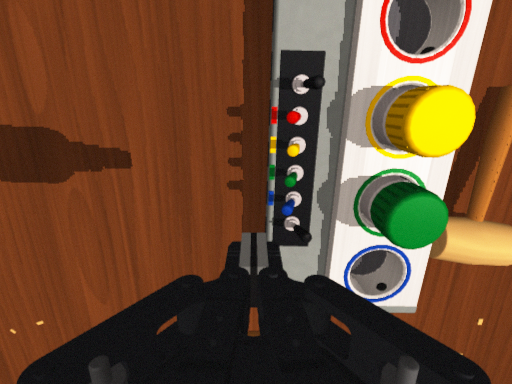

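Both pots are home: their tops (114.4 and 114.7) match the spent pot's when it was home. The coloured levers lean forward at (290,117–210). I'll push yellow first.

Emit:
jog_arm(
  series=[
    [[0,0,0],[0,-3,-18],1],
    [[0,0,0],[15,0,-18],1],
    [[0,0,0],[30,0,0],1],
    [[0,0,0],[30,0,0],1],
    [[0,0,0],[25,0,0],1],
    [[0,0,0],[15,0,0],1],
    [[0,0,0],[4,0,0],1],
    [[0,0,0],[0,0,0],1],
  ],
)

```text
clock: 35.95
eef_pos: [511.5, 47.3, 94.5]
tool_rot: [1.997, 1.57, 0.425]
force: [0.7, -0.6, 0.2]
width: -0.0
```

Emit:
jog_arm(
  series=[
    [[0,0,0],[0,5,0],1],
    [[0,0,0],[0,7,0],1],
    [[0,0,0],[0,7,0],1],
    [[0,0,0],[0,7,0],1],
    [[0,0,0],[0,6,0],1],
    [[0,0,0],[0,4,0],1],
    [[0,0,0],[0,2,0],1],
    [[0,0,0],[0,0,0],1],
  ],
)

```text
clock: 36.95
eef_pos: [549.1, 46.8, 94.1]
tool_rot: [-1.689, 1.571, 3.023]
force: [1.2, -0.4, 0.4]
width: 0.3
```

Emit:
jog_arm(
  series=[
    [[0,0,0],[0,2,0],1],
    [[0,0,0],[0,2,0],1],
    [[0,0,0],[0,2,0],1],
    [[0,0,0],[0,0,0],1],
  ],
)

```text
clock: 37.45
eef_pos: [555.4, 46.8, 94.2]
tool_rot: [1.713, 1.571, 0.141]
force: [-0.2, -0.8, -0.5]
width: -0.3
```

Emit:
jog_arm(
  series=[
    [[0,0,0],[0,2,0],1],
    [[0,0,0],[0,1,0],1],
    [[0,0,0],[0,0,0],1],
  ],
)

```text
clock: 37.83
eef_pos: [558.3, 46.8, 94.2]
tool_rot: [2.029, 1.571, 0.458]
force: [0.1, -0.0, 0.3]
width: 0.0
```

Run:
```python
from h import *
d=cap('wrist');s=cap('scene')
f=384/2/np.tan(np.radians(float(s['fovy']))/2);T=np.linalg.inv(np.array(s['cam_to_world']));p=T@np.array([560,30,80,1]);u=s['cx']+f*p[0]/-p[2];v=s['cy']+f*p[1]/p[2];print(u,v)
u,v=int(u),int(v);c=s['img'][max(0,v-50):v+50,max(0,u-65):u+65]
a=cv2.resize(d['img'][60:340,150:400],(500,560));b=cv2.resize(c,None,fx=3,fy=3,interpolation=cv2.INTER_CUBIC)[:, :300]
o=np.zeros((560,800,3),np.uint8);o[:,:500]=a;o[:b.shape[0],500:500+b.shape[1]]=b
cv2.imwrite('pics/w9.png',o[:,:,::-1])
```

```text
234.4584704515854 174.41045142980943
```

View pics/w9.png

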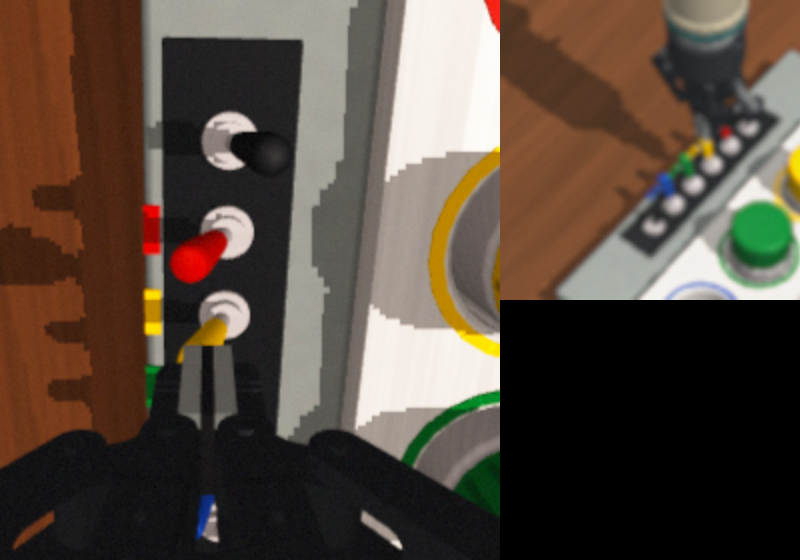

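The wrist crop shows the yellow lever still leaning forward, with the finger above or beside it. I'll get the fingertip's real position from depth.

Run:
```python
from h import *
d=dict(np.load('wrist.npz'));W=cloud(d)
for r in(345,352,360,375,390,405,412):
    for c in (190,207,225):
        u,v=150+c//2,60+r//2;print((c,r),W[v,u].round(0),end=' ')
    print()
for c,r in((205,330),(195,345),(190,265),(230,315)):print((c,r),W[60+r//2,150+c//2].round(0))
go((558,46.8,94,0))
```

```text
(190, 345) [554.  51.  83.] (207, 345) [559.  52.  83.] (225, 345) [566.  33.  45.] 
(190, 352) [555.  59. 103.] (207, 352) [559.  59. 102.] (225, 352) [564.  59. 103.] 
(190, 360) [555.  59. 108.] (207, 360) [559.  59. 107.] (225, 360) [564.  59. 107.] 
(190, 375) [555.  59. 115.] (207, 375) [559.  59. 115.] (225, 375) [564.  59. 114.] 
(190, 390) [556.  59. 123.] (207, 390) [559.  59. 122.] (225, 390) [564.  59. 122.] 
(190, 405) [556.  59. 129.] (207, 405) [559.  59. 129.] (225, 405) [563.  59. 128.] 
(190, 412) [556.  59. 131.] (207, 412) [559.  59. 132.] (225, 412) [563.  59. 132.] 
(205, 330) [559.  51.  72.]
(195, 345) [556.  51.  83.]
(190, 265) [555.  79.  88.]
(230, 315) [568.  48.  52.]
clk 37.92 pos [558.1  46.8  94.2] y ax [ 1.    -0.001 -0.   ] x ax [-0. -0. -1.] w -0.2 F [ 1.   0.7 -0.4] q [ 0.13  0.72 -0.41  1.88  0.46  0.63 -0.57]
(558, 46.8, 94, 0) turn [-0.  0.  0.] shift(old axes) [ 0.2 -0.1  0. ] shift(new axes) [ 0.2 -0.1  0. ]
```

The depth shows the shut fingertips at z≈97–100, so they passed over the lever. I'll back off, lower by 15 mm and look again.

Emit:
jog_arm(
  series=[
    [[0,0,0],[0,-20,0],1],
    [[0,0,0],[0,-26,0],1],
    [[0,0,0],[5,0,0],1],
    [[0,0,0],[5,0,0],1],
    [[0,0,0],[5,0,0],1],
    [[0,0,0],[0,0,0],1],
  ],
)

```text
clock: 38.67
eef_pos: [512.4, 46.8, 78.6]
tool_rot: [-1.628, 1.57, 3.084]
force: [0.8, -0.1, -0.4]
width: -0.1
```

Run:
```python
from h import *
go((512,46.8,79,0))
d=cap('wrist');W=cloud(d)
for v in range(215,262,4): print(v,W[v,245].round(0),W[v,250].round(0),W[v,258].round(0))
s=cap('scene');W=cloud(s);m=(abs(W[...,0]-512)<22)&(abs(W[...,1]-47)<16)&(W[...,2]>20);p=W[m];print('scene finger zmin',len(p),np.percentile(p[:,2],[0,2,10,50]) if len(p) else 0, p[np.argsort(p[:,2])[:6]].round(0))
```

```text
clk 38.67 pos [512.4  46.8  78.6] y ax [ 1.    -0.001 -0.   ] x ax [-0.  0. -1.] w -0.1 F [ 0.8 -0.1 -0.4] q [ 0.1   0.7  -0.37  2.01  0.49  0.52 -0.63]
(512, 46.8, 79, 0) turn [-0.1 -0.   0. ] shift(old axes) [-0.4 -0.4  0. ] shift(new axes) [-0.4 -0.4  0. ]
215 [506.  35.   1.] [511.  35.   1.] [518.  35.   1.]
219 [506.  30.  -1.] [511.  31.  -0.] [518.  31.   0.]
223 [506.  28.   2.] [511.  27.   0.] [518.  26.  -1.]
227 [506.  23.   0.] [511.  23.   0.] [518.  23.   0.]
231 [506.  18.  -2.] [511.  20.   1.] [518.  19.   1.]
235 [509.  59.  85.] [512.  59.  85.] [516.  59.  86.]
239 [509.  59.  90.] [512.  59.  91.] [516.  59.  90.]
243 [509.  59.  96.] [512.  59.  95.] [516.  59.  94.]
247 [509.  59.  98.] [512.  59.  99.] [516.  59.  99.]
251 [510.  59. 102.] [512.  59. 102.] [516.  59. 103.]
255 [510.  59. 107.] [512.  59. 106.] [516.  58. 106.]
259 [510.  59. 110.] [512.  59. 110.] [516.  59. 111.]
scene finger zmin 325 [ 78.1597803   89.22443524 103.48764915 483.92304413] [[508.  39.  78.]
 [519.  41.  79.]
 [518.  37.  83.]
 [525.  49.  86.]
 [517.  38.  86.]
 [526.  52.  89.]]
```

Emit:
jog_arm(
  series=[
    [[0,0,0],[4,0,0],1],
    [[0,0,0],[4,0,0],1],
    [[0,0,0],[0,8,0],1],
    [[0,0,0],[0,8,0],1],
    [[0,0,0],[0,8,0],1],
    [[0,0,0],[0,8,0],1],
    [[0,0,0],[0,6,0],1],
    [[0,0,0],[0,0,0],1],
  ],
)

```text
clock: 39.78
eef_pos: [550.9, 46.7, 71.2]
tool_rot: [1.729, 1.57, 0.157]
force: [-1.1, 0.4, 0.8]
width: 0.4
```

Emit:
jog_arm(
  series=[
    [[0,0,0],[0,3,0],1],
    [[0,0,0],[0,3,0],1],
    [[0,0,0],[0,3,0],1],
    [[0,0,0],[0,2,0],1],
    [[0,0,0],[0,0,0],1],
  ],
)

```text
clock: 40.4
eef_pos: [558.8, 46.6, 70.7]
tool_rot: [-1.352, 1.566, -2.924]
force: [-6.7, -0.6, 1.2]
width: 0.1
```

Emit:
jog_arm(
  series=[
    [[0,0,0],[0,2,0],1],
    [[0,0,0],[0,2,0],1],
    [[0,0,0],[0,0,0],1],
    [[0,0,0],[0,0,0],1],
  ],
)

```text
clock: 40.9
eef_pos: [559.3, 46.5, 70.4]
tool_rot: [-1.356, 1.559, -2.926]
force: [-14.3, 0.2, 8.1]
width: -0.3
```

Run:
```python
from h import *
go((558,46.8,94,0))
d=cap('wrist')
a=cv2.resize(d['img'][80:280,150:400],(500,400));cv2.imwrite('pics/w10.png',a[:,:,::-1])
```

```text
clk 40.90 pos [559.3  46.5  70.4] y ax [ 1.    -0.    -0.011] x ax [-0.011 -0.002 -1.   ] w -0.3 F [-14.3   0.2   8.1] q [ 0.11  0.76 -0.39  1.88  0.48  0.61 -0.58]
(558, 46.8, 94, 0) turn [-0.   0.1  0.6] shift(old axes) [-23.6  -1.5  -0.2] shift(new axes) [-23.6  -1.3  -0.3]
```

View pics/w10.png

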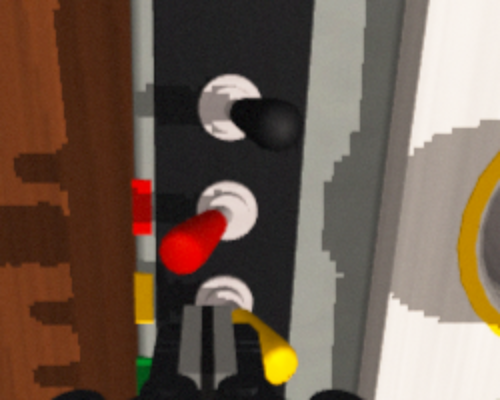

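Yellow is thrown fully back against its stop, and red is untouched. Now green, one pitch (32 mm) to the right.

Emit:
jog_arm(
  series=[
    [[0,0,0],[0,-15,0],1],
    [[0,0,0],[0,-25,0],1],
    [[0,0,0],[0,-15,0],1],
    [[0,0,0],[0,0,0],1],
    [[0,0,0],[0,0,16],1],
    [[0,0,0],[0,0,16],1],
    [[0,0,0],[0,0,0],1],
    [[0,0,0],[0,0,0],1],
  ],
)

```text
clock: 41.95
eef_pos: [510.4, 14.8, 71.2]
tool_rot: [2.572, 1.57, 1.0]
force: [0.2, 0.6, -0.5]
width: 0.0
```

Emit:
jog_arm(
  series=[
    [[0,0,0],[0,8,0],1],
    [[0,0,0],[0,8,0],1],
    [[0,0,0],[0,8,0],1],
    [[0,0,0],[0,8,0],1],
    [[0,0,0],[0,6,0],1],
    [[0,0,0],[0,5,0],1],
    [[0,0,0],[0,3,0],1],
    [[0,0,0],[0,3,0],1],
  ],
)

```text
clock: 42.95
eef_pos: [558.2, 14.6, 70.7]
tool_rot: [-1.38, 1.568, -2.952]
force: [-6.8, 0.4, -1.4]
width: -0.1
```

Emit:
jog_arm(
  series=[
    [[0,0,0],[0,2,0],1],
    [[0,0,0],[0,2,0],1],
    [[0,0,0],[0,1,0],1],
    [[0,0,0],[0,0,0],1],
    [[0,0,0],[0,0,0],1],
  ],
)

```text
clock: 43.58
eef_pos: [558.5, 14.5, 70.4]
tool_rot: [-1.378, 1.56, -2.949]
force: [-13.7, 0.4, 8.0]
width: -0.3
```

Same signature. Back off, rise clear and do a full check.

Emit:
jog_arm(
  series=[
    [[0,0,0],[0,-15,0],1],
    [[0,0,0],[0,-25,0],1],
    [[0,0,0],[0,-20,0],1],
    [[0,0,0],[-30,0,0],1],
    [[0,0,0],[-50,-10,0],1],
    [[0,0,0],[-50,-10,0],1],
    [[0,0,0],[-20,0,0],1],
    [[0,0,0],[0,0,0],1],
  ],
)

```text
clock: 44.58
eef_pos: [486.5, 15.0, 223.2]
tool_rot: [1.613, 1.564, 0.041]
force: [-0.2, -1.2, -0.6]
width: -0.0
```

Run:
```python
from lid import *
go((500,15,200,0))
d=cap('wrist');lid(d,'yellow',676,75,45,(95,160));lid(d,'green',674,-19,45,(95,160))
t=cap('top');lid(t,'grey',521,-333,60,(85,125));lid(t,'yellow',676,75,45,(95,160));lid(t,'green',674,-19,45,(95,160))
c=cv2.resize(t['img'][120:320,70:420],(700,400));a=cv2.resize(d['img'],(512*3//4*1,288))
o=np.zeros((600,800,3),np.uint8);o[:288,:384]=a;b=cv2.resize(d['img'][60:260,250:430],(400,444));o[:288,400:]=cv2.resize(d['img'][20:260,240:500],(400,288));o[300:600,:525]=cv2.resize(t['img'][120:320,70:420],(525,300))
cv2.imwrite('pics/w11.png',o[:,:,::-1])
```

```text
clk 44.58 pos [486.5  15.  223.2] y ax [ 1.    -0.001  0.007] x ax [ 0.007  0.    -1.   ] w -0.0 F [-0.2 -1.2 -0.6] q [ 0.3   0.45 -0.55  1.97  0.32  0.81 -0.43]
(500, 15, 200, 0) turn [-0.1 -0.  -0.4] shift(old axes) [23.2 13.3  0. ] shift(new axes) [23.2 13.5  0. ]
yellow 3551 [678.1  74.7] r 30.8 top 114.4
green 2520 [674.6 -17.7] r 30.3 top 114.6
grey 223 [ 523.2 -332.2] r 30.5 top 107.0
yellow 241 [676.4  75.6] r 30.3 top 115.1
green 231 [672.3 -17.7] r 29.4 top 115.0
```

View pics/w11.png

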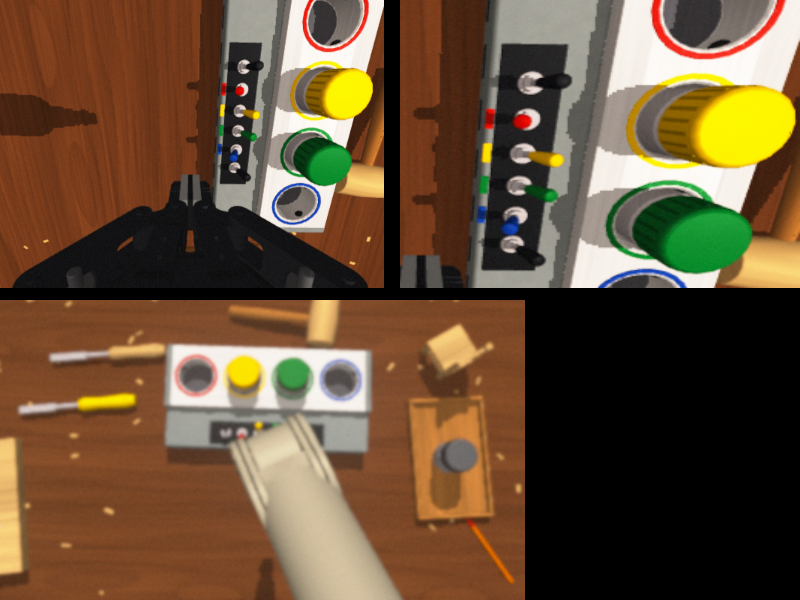

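The composite shows the yellow and green levers (555,159 and 548,195) and both black levers leaning back. Red and blue lean forward, both pots are seated, the spent pot is upright in the tray, and the bystanders look unmoved.

```bash
python3 -c "
from cell import *
print(finish_job())"
```

```text
the job is handed in; nothing more can be done
None
```

The changeover is done and handed in at about 45 s of robot time; `finish_job()` reports no verdict.

- **Spent pot:** the one spent pot (red well) was twisted out and stands upright in the tray. Its lid top measured 107 mm, which is a 100 mm pot on the 7 mm floor.
- **Fresh pots:** only yellow and green were on the bench. Both were twisted down until the force rose at the bottom. Their lid tops read 114.4 and 114.6 mm, against 114 mm for fully home; the spent pot read 114.2 to 114.7 mm while home.
- **Switches:** the yellow and green heaters were then thrown to their end stops, at about 14 N each. In the last picture red and blue are still off and both black switches are still on.
- **Bystanders:** the carving tools and chair look unmoved in the top view, though I did not measure their positions.

**What disagreed:** my first push on the yellow toggle passed over the lever. The depth images put the shut fingertips about level with the TCP, not 25 mm ahead as described, so I lowered the tool by 23 mm and it worked. In the last top-camera check the lids read 115.1 and 115.0 mm, about 0.5 mm above the wrist camera and within the stated 2 mm calibration.

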